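# Switch on the bench lamp and hang it up

## Robot

A 6-joint arm with a two-finger parallel gripper is mounted at the origin on the work surface. World frame = base frame: x ahead of the robot, y to its left, z up, the work surface at z = 0. Lengths are in m, angles in rad, forces in N, time in s.
With the tool pointing down it reaches from about 0.4 to 0.825 m from the base axis. Payload 7 kg.
Tool frame: the origin (TCP) lies midway between the tips of the shut fingers; the grasp point (between the pads) lies arm.hold_point_z behind it (arm.hold_point_z is the distance from the TCP to the grasp point, in m); z points along the fingers, y is the line along which they close (so a half turn about z gives the same grasp; the last joint's range is limited). The gripper opens to 88 mm and grips with 3 to 60 N. Pads are 19 mm wide; open, the fingers measure 130 mm over their backs; the gripper's body (78 mm by 193 mm) begins 47 mm behind the grasp point.
Start: joints at [1.568, 0.359, 0.012, 0, -1.224, -0.288], TCP at [0.194, 0.647, 0.227] pointing down, gripper open.
Joint ranges: [-3.07, 3.07], [-1.43, 2.12], [-1.02, 1.25], [-3.03, 1.67], [-3.05, -0], [-3.03, 3.03]. Speed limits (rad/s): [2.39, 2.39, 3.01, 3.14, 3.14, 3.14].

## Interface

Orientations are given as [roll, pitch, yaw] about the fixed x, y, z axes, in that order (R = Rz(yaw) Ry(pitch) Rx(roll)).
In Python, from station import arm gives the robot as it stands.
- The arm moves only by the shell command python3 -m crank 'ROWS' [OPENING] [FORCE]. ROWS is JSON, a list that holds one entry, the list of rows, each a list of 4 numbers: the shift along the tool's x, y, z in units of 25 mm (1.0 is 25 mm), then the turn about the tool's z in units of 5 degrees (1.0 is 5 degrees). A call has 1 to 12 rows; each row is the pose to reach, as a shift and turn from the pose commanded when the call began, along the tool's axes at that moment; what a row does not reach only later rows make up. A row lasts 1/8 s, in which the tool goes at most 62.5 mm and 10.7 degrees, less where a joint would pass 70% of its speed; a pose out of reach is approached as far as the arm can. A call with a gripper value outside its range is refused whole. OPENING is the closure, from 0 (fully open) to 1 (shut), set as the call begins (- or left out, the last holds). The fingers move at their own pace and stop on an object; FORCE is the grip in N (left out, the last holds). Time passes only in rows, so rows that repeat a pose let the fingers close. It gives the time, the measured TCP pose, the force, the opening and the grip force at its end, in the units of the state.
- arm.get_state(): the state, without advancing time (a new reading comes with each control period).
- arm.grab_frame(name): name is "side" or "top" or "wrist"; returns (picture, depth): 400x640x3 uint8, red, green, blue; 400x640 float32, m along the optical axis (not along the pixel's ray), 0 where there is no reading.
- arm.get_calibration(name): a dict with "mtx" (3x3 intrinsics, pixels), "R" (3x3) and "t" (3): a world point X has camera coordinates R X + t; the wrist camera has in their place "mount" (4x4, takes a point from camera to tool coordinates, whose origin is the TCP and whose axes are the flange's). Camera axes: x right, y down, z forward; pixel columns grow to the right and rows downward; lengths in m; the calibration is good to about 2 mm. A picture is of the moment at which its call begins: read the wrist's pose just before it. get_calibration takes no time and is no camera call.
- arm.job_done(): hands the job in; it is judged then, once.
Trained networks look in the newest picture that a camera, given by its name, has taken for a name from the list of things; names that differ only in an ending like _2 or _b are one class to them, and where a whole thing is asked for, a point or a joint stands for the part that bears it (a point fixed in the world has none). Each returns a list of dicts, best first, with "score" (0 to 1); they miss things now and then, are a little off and sometimes report something else, mostly with a low value. They report only what shows in the picture. A call takes as long as a camera call. They do not tell look-alikes from the thing itself.
- arm.recognise(thing, camera): "extent" ([left, top, width, height] in pixels, round what is visible of it).
- arm.trace(thing, camera): "mask" (400x640 bool, what is visible of it) and "extent" ([left, top, width, height] in pixels, round what is visible of it).
The state is a dict: "t": time; "q": joint angles; "qd": joint speeds; "joint_efforts": joint torques, N m; "eef_pos": TCP position; "ee_rot": TCP orientation; "force": force on the tool from outside, world axes, zero at the start; "moment": the same for the moment, N m; "width": finger opening in m; "gripper_force": force on a finger pad.
Only numpy, scipy, OpenCV 4.12 (cv2) and the standard library are available. Lean on these libraries where they do the work, as an engineer would, in place of code of your own. Each camera call takes 0.05 s, during which the arm holds its last target. There are 200 camera calls.

## Task

Take the black lamp out of its charging dock and set it down upright on the open bench with your hand off it. Then push the small slide switch sunk in its top all the way towards the wire loop to turn the lamp on, take the lamp anew by its body (not the loop) and hang it by its loop on the hook of the stand; while still holding it there, tug it gently downwards (about 5 N) to be sure that the hook carries it, then let go and leave it hanging still. Never tip the lamp over, and leave the beaker, the bottle and the jar where they are.

Things in the scene. Friction and masses are not known exactly. Their poses are not given: they have to be found in the camera images.
- lamp: loose black bar lamp, 0.4 kg, box 46 (x) x 200 (y) x 44 (z) mm with a wire loop on top at its middle. Origin: centre of its underside; y along its length. The +y half has the switch slot in its top, the -y half is plain. In the dock its sides are covered: take it by the loop. For hanging, take the body across its 46 mm width near an end, as a hand on the loop blocks the hook. It hangs level.
- loop_seat (a point): middle of the underside of the loop's top bar, at lamp (0, 0, 84) mm. The loop is rigid round 8 mm steel wire in the lamp's y-z plane: legs at y = -22 and +22 mm, top bar along y with its centreline at z = 88 mm. The opening is 36 mm wide (y) and 40 mm high (z 44 to 84 mm), open through along x; pinch the bar along x.
- slot_floor (a point): point on the floor of the switch slot at lamp (0, 76.5, 34) mm: middle of the free space (about 31 mm long) behind the switch when it is off, where a fingertip goes in. The slot is 24 mm wide (x), runs from lamp y = +28 to +92 mm and is 10 mm deep, open upwards, with a bare aluminium floor.
- switch_top (a point): centre of the top of the slide switch: a black ridged block 20 (x) x 12 (y) x 9 mm (z) inside the slot, its top flush with the lamp's top
- switch (a joint): position of the slide switch in m: 0 to 0.003 at the start (off; centre at lamp y = +55 mm at 0), growing towards the loop (lamp -y), 0.018 at its stop (fully on). It resists with about 1.3 N and stays where it is left; the lamp itself slips on the bench when pushed sideways with roughly 3 N.
- dock: fixed grey open-topped charging tub that holds the lamp at the start, outside 64 (x) x 218 (y) x 54 mm (z), walls 6 mm, inner floor at 8 mm, 3 mm play around the lamp; its rim stands 2 mm above the lamp's top. Origin: centre of its underside; y along its length, same as the lamp's at the start.
- hook: fixed steel hook stand: foot 100 (x) x 120 (y) x 12 mm, origin at the centre of its underside; post 14 mm thick at the origin, 250 mm high; from it an 8 mm round prong runs level along the stand's -x, centreline at z = 240 mm, from x = 0 to -85 mm, then rises to its end at x = -95, z = 254 mm (top at 258 mm)
- hook_seat (a point): point on the top of the hook's prong where the loop should hang: stand frame x = -68 mm, z = 244 mm
- beaker: clear plastic beaker, 80 mm wide, 95 mm high, bystander; origin at the centre of its underside
- bottle: glass bottle, 60 mm wide, 120 mm high with cap, bystander; origin at the centre of its underside
- jar: brown glass jar, 68 mm wide, 85 mm high, bystander; origin at the centre of its underside
Things that resemble listed ones, but are neither listed nor needed, are in the scene too. What is meant by the hook is not yellow, and is the smaller of those in its own colour.

How it is judged:
On the way, in this order (a step that is already met when the one before it is completed fails the run):
1. the lamp stands upright on the open bench, out of the dock, let go, still switched off (height (world z) of lamp below 0.004 m and angle between lamp's own z axis and vertical below 0.1 rad and contact force between the fingers and lamp below 0.05 N and value of joint switch below 0.006 m and linear speed of lamp below 0.02 m/s), for 0.2 s.
2. the switch is fully on (within 2.5 mm of its stop) with the lamp standing on the bench (value of joint switch above 0.0155 m and height (world z) of lamp below 0.006 m), for 0.1 s.
3. the loop sits on the hook and the lamp, held by its body, is tugged down: the hook carries more than 7 N (distance between loop_seat and hook_seat below 0.03 m and contact force between lamp and hook above 7 N and contact force between the fingers and lamp above 1 N and height (world z) of lamp above 0.13 m and z of the grasp point in the frame of lamp below 0.062 m), for 0.2 s.
At the end, for the whole second after the job is handed in: The lamp hangs by its loop on the hook (loop within 30 mm of the seat point), level within 0.25 rad, still (under 0.06 m/s), let go, with its switch on (within 2.5 mm of its stop) (distance between loop_seat and hook_seat below 0.03 m and height (world z) of lamp above 0.13 m and contact force between lamp and hook above 1 N and contact force between the fingers and lamp below 0.05 N and angle between lamp's own z axis and vertical below 0.25 rad and linear speed of lamp below 0.06 m/s and value of joint switch above 0.0155 m); the robot touches nothing.
It fails at once if the lamp is tugged or pressed on the hook with more than 25 N (contact force between lamp and hook above 25 N).
It fails at once if the lamp is tipped over (angle between lamp's own z axis and vertical above 0.7 rad).
It fails at once if the beaker is moved more than 20 mm (distance of beaker from where it was at the start of the episode above 0.02 m).
It fails at once if the bottle is moved more than 20 mm (distance of bottle from where it was at the start of the episode above 0.02 m).
It fails at once if the jar is moved more than 20 mm (distance of jar from where it was at the start of the episode above 0.02 m).
It also fails if it takes over 72 s, if anything falls off the work surface, if the arm or the gripper's body presses on something with over 40 N, if the wrist force passes 120 N, or if a joint passes its speed limit or range.

## Working session

There is one attempt and no reset: what is moved stays moved. The work goes in short steps, Python scripts to look and compute and a shell command to move; the robot and the scene stay as the last step left them, time stands still between calls to the robot, and variables do not carry over. Pictures are saved under pics/ and viewed, at most 10 in all, crops included, and the job is handed in when it is done.

```bash
mkdir -p pics; ls; python3 - <<'E'
from station import arm
import cv2,numpy as np
s=arm.get_state();print({k:np.round(v,3) for k,v in s.items()},arm.hold_point_z)
for c in("top","side"):
    im,d=arm.grab_frame(c);cv2.imwrite(f"pics/{c}0.png",im[:,:,::-1]);np.save(f"pics/{c}0.npy",d)
    k=arm.get_calibration(c);print(c,np.round(k["mtx"],1).tolist(),np.round(k["R"],3).tolist(),np.round(k["t"],3))
    for n in("lamp","dock","hook","loop_seat","beaker","bottle","jar"):
        print(n,[(round(r["score"],2),[int(v) for v in r["extent"]]) for r in arm.recognise(n,c)][:4])
E
```

```text
pics
{'t': np.float64(0.0), 'q': array([ 1.568,  0.359,  0.011, -0.   , -1.224, -0.288]), 'qd': array([-0.002,  0.001, -0.003, -0.   , -0.   ,  0.001]), 'joint_efforts': array([ 2.0000e-03, -5.8272e+01,  2.9304e+01,  6.9970e+00,  7.0000e-03,
       -0.0000e+00]), 'eef_pos': array([0.193, 0.646, 0.226]), 'ee_rot': array([ 3.14 , -0.   , -0.291]), 'force': array([-0.095, -0.233, -0.313]), 'moment': array([-0.036, -0.012,  0.046]), 'gripper_force': np.float64(0.0), 'width': np.float64(0.087)} 0.0188
top [[380.7, 0.0, 321.6], [0.0, 380.7, 201.1], [0.0, 0.0, 1.0]] [[-0.009, -1.0, 0.001], [-0.988, 0.009, -0.152], [0.152, -0.002, -0.988]] [0.131 0.56  1.428]
lamp [(0.66, [407, 178, 52, 20])]
dock [(0.65, [405, 169, 55, 34])]
hook [(0.9, [162, 168, 72, 44]), (0.68, [266, 181, 32, 31]), (0.55, [267, 262, 39, 47])]
loop_seat [(0.74, [411, 176, 46, 24])]
beaker [(0.96, [350, 140, 21, 26])]
bottle [(0.64, [284, 141, 19, 21])]
jar [(0.68, [401, 148, 22, 20])]
side [[461.3, 0.0, 317.5], [0.0, 461.3, 200.3], [0.0, 0.0, 1.0]] [[0.995, -0.103, 0.005], [-0.055, -0.577, -0.815], [0.086, 0.81, -0.579]] [-0.516  0.223  1.541]
lamp [(0.89, [354, 289, 20, 55])]
dock [(0.59, [346, 283, 30, 73])]
hook [(0.93, [222, 156, 44, 66]), (0.67, [303, 150, 36, 66]), (0.6, [308, 96, 34, 84])]
loop_seat [(0.68, [348, 290, 23, 56])]
beaker [(0.83, [374, 227, 27, 38])]
bottle [(0.55, [367, 181, 15, 32])]
jar [(0.69, [385, 281, 28, 30])]
```

View pics/top0.png

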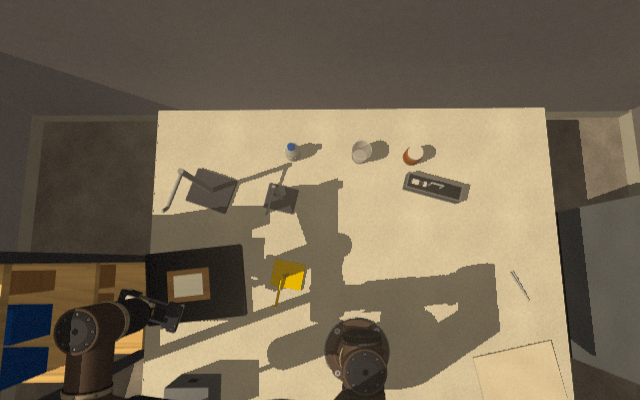

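View pics/side0.png

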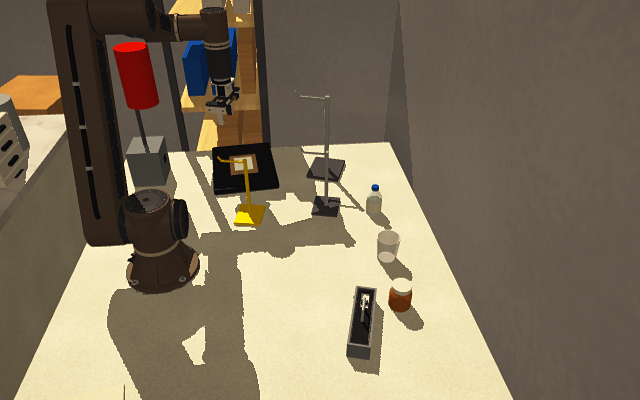

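The top view shows the dock with the lamp at about (435,187) and the jar at (413,155). The small grey stand is at (281,197), a larger grey one at (213,190) and a yellow one at (288,275). In the side view, the small stand's foot is at (326,207) with its prong tip at (303,152), and the dock is at (361,322).

```bash
cat > h.py <<'E'
import numpy as np,cv2
from station import arm
from scipy.spatial.transform import Rotation as Ro
def pose():
    s=arm.get_state();T=np.eye(4);T[:3,:3]=Ro.from_euler("xyz",s["ee_rot"]).as_matrix();T[:3,3]=s["eef_pos"];return T
def cam(c):
    k=arm.get_calibration(c);T=np.eye(4)
    if c=="wrist": T=pose()@np.array(k["mount"])
    else:
        R=np.array(k["R"]);T[:3,:3]=R.T;T[:3,3]=-R.T@np.array(k["t"])
    return np.array(k["mtx"]),T   # T: cam->world
def cloud(K,T,d):
    v,u=np.mgrid[:d.shape[0],:d.shape[1]]
    P=np.stack([(u-K[0,2])/K[0,0]*d,(v-K[1,2])/K[1,1]*d,d],-1)
    W=P@T[:3,:3].T+T[:3,3];W[d<=0]=np.nan;return W
def shot(c):
    K,T=cam(c);im,d=arm.grab_frame(c);return im,cloud(K,T,d),K,T
def units(dw,T=None):  # world shift -> tool units of 25 mm
    T=pose() if T is None else T
    return T[:3,:3].T@np.array(dw)/0.025
def rect(P): 
    (c,s,a)=cv2.minAreaRect(P.astype(np.float32));return np.round(c,4),np.round(s,4),round(a,1)
E
python3 - <<'E'
from h import *
boxes={"top":dict(dock=(398,160,76,50),hook=(240,155,70,65),jar=(396,143,35,28)),"side":dict(dock=(340,278,42,85),hook=(290,140,60,82),jar=(380,275,38,42))}
for c in boxes:
    K,T=cam(c);W=cloud(K,T,np.load(f"pics/{c}0.npy"))
    print(c,"table z",np.nanmedian(W[230:240,380:420,2]) if c=="top" else np.nanmedian(W[240:260,330:350,2]))
    for n,(l,t,w,h) in boxes[c].items():
        P=W[t:t+h,l:l+w].reshape(-1,3);P=P[~np.isnan(P[:,0])]
        for lo,hi in {"dock":[(.035,.065),(.075,.12)],"hook":[(.006,.03),(.1,.22),(.22,.3)],"jar":[(.03,.12)]}[n]:
            Q=P[(P[:,2]>lo)&(P[:,2]<hi)]
            if len(Q)>3: print(n,lo,hi,len(Q),*rect(Q[:,:2]),"z",np.round(np.percentile(Q[:,2],[5,50,95]),3),"mean",Q.mean(0).round(3))
E
```

```text
top table z -0.000165770520860975
dock 0.035 0.065 994 [ 0.64   -0.3075] [0.237  0.1191] 74.3 z [0.04  0.051 0.058] mean [ 0.615 -0.304  0.051]
dock 0.075 0.12 39 [ 0.6499 -0.273 ] [0.1454 0.0344] 41.1 z [0.078 0.097 0.103] mean [ 0.617 -0.303  0.095]
hook 0.006 0.03 768 [0.6275 0.3119] [0.2732 0.26  ] 89.7 z [0.006 0.011 0.017] mean [0.587 0.288 0.011]
hook 0.1 0.22 25 [0.5749 0.2844] [0.0058 0.0131] 39.9 z [0.107 0.162 0.21 ] mean [0.574 0.285 0.162]
hook 0.22 0.3 87 [0.5345 0.3002] [0.0135 0.1037] 74.2 z [0.238 0.244 0.254] mean [0.539 0.297 0.244]
jar 0.03 0.12 284 [ 0.7401 -0.2318] [0.064  0.0628] 7.9 z [0.042 0.083 0.089] mean [ 0.736 -0.229  0.075]
side table z -0.0006738071624078357
dock 0.035 0.065 1311 [ 0.6143 -0.3091] [0.2263 0.0641] 73.9 z [0.041 0.051 0.056] mean [ 0.61  -0.323  0.051]
dock 0.075 0.12 54 [ 0.6141 -0.3113] [0.0508 0.0077] 72.3 z [0.079 0.098 0.103] mean [ 0.612 -0.317  0.095]
hook 0.006 0.03 1047 [0.592  0.4656] [0.5336 0.2353] 82.9 z [0.007 0.013 0.02 ] mean [0.597 0.434 0.013]
hook 0.1 0.22 147 [0.5972 0.4193] [0.2989 0.0177] 84.0 z [0.107 0.145 0.211] mean [0.591 0.38  0.152]
hook 0.22 0.3 92 [0.5345 0.2934] [0.0207 0.1041] 78.6 z [0.225 0.241 0.252] mean [0.545 0.292 0.241]
jar 0.03 0.12 540 [ 0.7425 -0.2404] [0.066  0.0641] 22.7 z [0.035 0.076 0.087] mean [ 0.739 -0.249  0.068]
```

```bash
python3 - <<'E'
from h import *
print(np.round(arm.get_calibration("wrist")["mount"],3).tolist())
K,T=cam("top");W=cloud(K,T,np.load("pics/top0.npy"))
for n,(l,t,w,h) in dict(big=(155,160,85,60),yellow=(262,250,50,62)).items():
    P=W[t:t+h,l:l+w].reshape(-1,3)
    for lo,hi in((.006,.03),(.1,.2),(.2,.6)):
        Q=P[(P[:,2]>lo)&(P[:,2]<hi)]
        if len(Q): print(n,lo,len(Q),Q.min(0).round(3),Q.max(0).round(3))
im,Wl,_,_=shot("wrist");cv2.imwrite("pics/w0.png",im[:,:,::-1])
E
```

```text
[[0.001, -0.967, -0.256, 0.067], [1.0, 0.002, -0.001, 0.001], [0.001, -0.256, 0.967, -0.157], [0.0, 0.0, 0.0, 1.0]]
big 0.006 1472 [0.501 0.455 0.006] [0.739 0.793 0.029]
big 0.1 54 [0.602 0.552 0.101] [0.62  0.569 0.198]
big 0.2 295 [0.484 0.553 0.201] [0.622 0.611 0.359]
yellow 0.006 788 [0.146 0.169 0.006] [0.375 0.356 0.022]
yellow 0.1 11 [0.279 0.253 0.101] [0.29  0.26  0.192]
yellow 0.2 95 [0.188 0.252 0.207] [0.289 0.281 0.259]
```

View pics/w0.png

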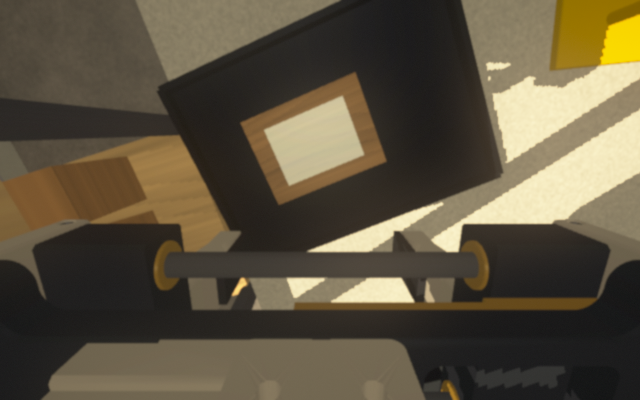

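The wrist view shows the fingers at about (215,260) and (420,260), with the camera looking just ahead of them. Next I rise and go over the dock.

```bash
python3 -m crank '[[[0,0,-2.4,2],[0,0,-4,4],[27,32,-4,18],[27,32,-4,18],[27,32,-4,18],[27,32,-4,18],[27,32,-4,18],[27,32,-4,18],[27,32,-4,18],[27,32,-4,18],[27,32,-4,18],[27,32,-4,18]]]' 0 30
```

```text
t: 2.35
eef_pos: [0.4431, 0.0715, 0.3272]
ee_rot: [-3.14, 0.001, -1.861]
force: [0.5, 0.7, 1.1]
width: 0.0877
gripper_force: 0.0
```

```bash
python3 -m crank '[[[12,-10.4,1,0],[12,-10.4,1,0],[12,-10.4,1,0],[12,-10.4,1,0],[12,-10.4,1,0],[12,-10.4,1,0],[12,-10.4,1,0],[12,-10.4,1,0],[12,-10.4,1,0]]]'
python3 - <<'E'
from h import *
im,W,K,T=shot("wrist");cv2.imwrite("pics/w1.png",im[:,:,::-1]);np.save("pics/w1.npy",W)
print(arm.get_state()["eef_pos"])
P=W.reshape(-1,3);P=P[~np.isnan(P[:,0])]
near=np.linalg.norm(P[:,:2]-[.614,-.309],axis=1)<.16
for lo,hi in((.046,.06),(.085,.115)):
    Q=P[near&(P[:,2]>lo)&(P[:,2]<hi)];print(lo,len(Q),*rect(Q[:,:2]),np.percentile(Q[:,2],[5,50,95]).round(4),Q[:,:2].mean(0))
for n in("lamp","switch_top","loop_seat"):print(n,[(round(r["score"],2),[int(v) for v in r["extent"]]) for r in arm.recognise(n,"wrist")][:3])
E
```

```text
t: 3.48
eef_pos: [0.6056, -0.2881, 0.3016]
ee_rot: [3.141, 0.0, -1.862]
force: [-0.5, -0.0, 0.3]
width: 0.0877
gripper_force: 0.0
[ 0.60558385 -0.28777702  0.30200375]
0.046 5465 [ 0.6646 -0.3121] [0.2384 0.1625] 74.0 [0.0495 0.0513 0.0542] [ 0.61653442 -0.31705892]
0.085 268 [ 0.6661 -0.276 ] [0.1608 0.0479] 27.7 [0.0852 0.0979 0.0997] [ 0.62841172 -0.30011679]
lamp [(0.93, [293, 94, 34, 137])]
switch_top [(0.54, [307, 195, 11, 12])]
loop_seat [(0.7, [295, 95, 31, 135])]
```

View pics/w1.png

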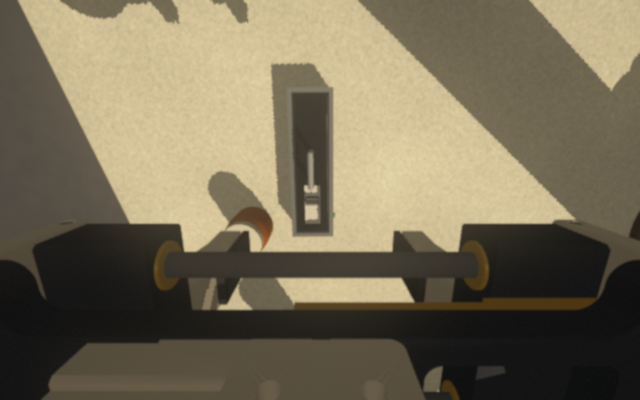

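In the wrist picture the dock runs from (311,88) to (311,235). The loop is at (310,165) and the switch at (311,199), so lamp +y points away from tool +x, towards world +y. The jar is at (250,225).

```bash
python3 - <<'E'
from h import *
W=np.load("pics/w1.npy")
P=W[80:242,282:340].reshape(-1,3);Q=P[(P[:,2]>.05)&(P[:,2]<.06)];print("rim",len(Q),*rect(Q[:,:2]),np.median(Q[:,2]))
P=W[140:195,295:325].reshape(-1,3);Q=P[(P[:,2]>.088)&(P[:,2]<.115)];print("bar",len(Q),*rect(Q[:,:2]),np.percentile(Q[:,2],[50,95]),Q.mean(0),Q.min(0),Q.max(0))
c=np.array(cv2.minAreaRect(Q[:,:2].astype(np.float32))[0])
T=pose();print("units",units([*(c-T[:2,3]),0]))
E
```

```text
rim 4567 [ 0.6143 -0.3081] [0.2184 0.0636] 74.0 0.05145519141395488
bar 229 [ 0.6138 -0.3084] [0.0514 0.0078] 74.4 [0.09809214 0.09975545] [ 0.61344135 -0.30900381  0.09790754] [ 0.60382206 -0.3331602   0.08914702] [ 0.62328054 -0.28373971  0.10083912]
units [ 7.08380880e-01 -5.44697446e-01  4.95887877e-04]
```

```bash
python3 -m crank '[[[0.7,-0.55,2.4,-0.15],[0.7,-0.55,4.8,-0.15],[0.7,-0.55,7,-0.15],[0.7,-0.55,8.3,-0.15],[0.7,-0.55,9,-0.15],[0.7,-0.55,9,-0.15],[0.7,-0.55,9,-0.15]]]'
python3 -m crank '[[[0,0,0,0],[0,0,0,0],[0,0,0,0],[0,0,0,0],[0,0,0,0],[0,0,0,0],[0,0,0,0],[0,0,0,0]]]' 1 30
```

```text
t: 4.55
eef_pos: [0.6151, -0.3094, 0.0785]
ee_rot: [-3.139, -0.0, -1.848]
force: [-0.0, 0.1, 0.2]
width: 0.0882
gripper_force: 0.0
t: 5.55
eef_pos: [0.6139, -0.3092, 0.0765]
ee_rot: [3.142, -0.0, -1.848]
force: [-0.1, 0.5, -0.3]
width: 0.013
gripper_force: 0.0
```

```bash
python3 -m crank '[[[0,0,0,0],[0,0,0,0],[0,0,0,0]]]'
python3 -m crank '[[[0,0,-0.5,0],[0,0,-1,0],[0,0,-2,0],[0,0,-3.5,0],[0,0,-5,0],[0,0,-5,0]]]'
```

```text
t: 5.92
eef_pos: [0.6141, -0.3092, 0.0766]
ee_rot: [-3.141, -0.0, -1.848]
force: [0.6, 0.1, -0.7]
width: 0.0068
gripper_force: 30.0
t: 6.68
eef_pos: [0.6158, -0.3099, 0.2064]
ee_rot: [-3.134, -0.0, -1.848]
force: [0.6, 0.2, -3.8]
width: 0.0068
gripper_force: 30.0
```

```bash
python3 -m crank '[[[-0.6,0.4,0,0],[-1.8,1.1,0,0],[-3.4,2,0,0],[-5,3,0,0],[-6.6,3.8,0,0],[-7.9,4.6,0,0],[-8.7,5.1,0,0],[-9.1,5.3,0,0],[-9.3,5.4,0,0],[-9.3,5.4,0,0],[-9.3,5.4,0,0]]]'
python3 -m crank '[[[0,0,1,0],[0,0,2.2,0],[0,0,3.4,0],[0,0,4.3,0],[0,0,4.8,0],[0,0,5.1,0],[0,0,5.25,0],[0,0,5.25,0],[0,0,5.25,0]]]'
```

```text
t: 8.05
eef_pos: [0.5479, -0.0492, 0.2013]
ee_rot: [3.141, -0.0, -1.849]
force: [0.6, -0.2, -4.4]
width: 0.0068
gripper_force: 30.0
t: 9.18
eef_pos: [0.5483, -0.0485, 0.0709]
ee_rot: [-3.141, 0.0, -1.848]
force: [1.0, -0.1, -3.7]
width: 0.0069
gripper_force: 30.0
```

```bash
python3 -m crank '[[[0,0,0.05,0],[0,0,0.1,0],[0,0,0.1,0]]]'
```

```text
t: 9.55
eef_pos: [0.5485, -0.0486, 0.0684]
ee_rot: [-3.14, 0.0, -1.848]
force: [0.0, -1.1, 0.9]
width: 0.0065
gripper_force: 30.0
```

Down on the bench (the weight is off the tool). Release and rise.

```bash
python3 -m crank '[[[0,0,0,0],[0,0,0,0],[0,0,0,0],[0,0,0,0],[0,0,0,0],[0,0,0,0],[0,0,0,0]]]' 0.3
python3 -m crank '[[[0,0,-0.8,0],[0,0,-2.4,0],[0,0,-4.5,0],[2,0,-6,0],[2,0,-6,0],[2,0,-6,0]]]' 1
python3 - <<'E'
from h import *
im,W,K,T=shot("wrist");cv2.imwrite("pics/w2.png",im[:,:,::-1]);np.save("pics/w2.npy",W)
print(arm.get_state()["eef_pos"],arm.get_state()["ee_rot"])
for n in("lamp","switch_top","loop_seat"):print(n,[(round(r["score"],2),[int(v) for v in r["extent"]]) for r in arm.recognise(n,"wrist")][:3])
E
```

```text
t: 10.42
eef_pos: [0.5479, -0.0486, 0.0678]
ee_rot: [-3.142, 0.0, -1.848]
force: [-0.8, 0.2, 0.0]
width: 0.0613
gripper_force: 0.0
t: 11.18
eef_pos: [0.5338, -0.0968, 0.2176]
ee_rot: [3.141, 0.0, -1.85]
force: [-0.2, 0.1, -0.7]
width: 0.007
gripper_force: 0.0
[ 0.53362845 -0.09646722  0.21696472] [ 3.14033394e+00 -1.26827256e-04 -1.84883903e+00]
lamp [(0.97, [299, 143, 39, 156])]
switch_top []
loop_seat [(0.71, [300, 147, 37, 149])]
```

View pics/w2.png

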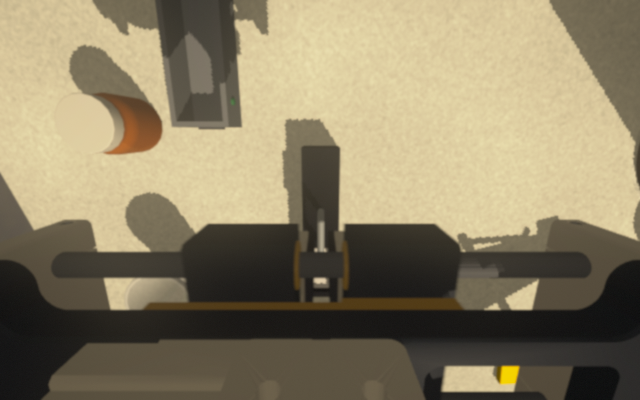

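The lamp stands at (320,145)–(320,300), clear of the dock. The fingers hide its switch half, so I shift the tool towards +y and look again, checking the finger-tip thickness too.

```bash
python3 - <<'E'
from h import *
W=np.load("pics/w2.npy");T=pose();P=(W.reshape(-1,3)-T[:3,3])@T[:3,:3]
m=(np.abs(P[:,1])<.08)&(np.abs(P[:,0])<.05)
for lo in np.arange(-.06,.006,.01):
    Q=P[m&(P[:,2]>lo)&(P[:,2]<lo+.01)]
    if len(Q): print(round(lo,3),len(Q),Q.min(0).round(4),Q.max(0).round(4))
E
python3 -m crank '[[[-2,0,-1,0],[-4,0,-2,0],[-6,0,-2,0],[-7,0,-2,0],[-7,0,-2,0],[-7,0,-2,0]]]'
python3 - <<'E'
from h import *
im,W,K,T=shot("wrist");cv2.imwrite("pics/w3.png",im[:,:,::-1]);np.save("pics/w3.npy",W)
print(arm.get_state()["eef_pos"],arm.get_state()["ee_rot"])
for n in("lamp","switch_top","loop_seat"):print(n,[(round(r["score"],2),[int(v) for v in r["extent"]]) for r in arm.recognise(n,"wrist")][:3])
P=W.reshape(-1,3);near=np.linalg.norm(P[:,:2]-[.548,-.048],axis=1)<.13
for lo,hi in((.036,.05),(.08,.1)):
    Q=P[near&(P[:,2]>lo)&(P[:,2]<hi)];print(lo,len(Q),*rect(Q[:,:2]),np.percentile(Q[:,2],[5,50,95]).round(4))
E
```

```text
-0.06 83 [-0.0028 -0.0063 -0.0591] [ 0.0127  0.0085 -0.05  ]
-0.05 444 [-0.0075 -0.0063 -0.05  ] [ 0.0071  0.0084 -0.0424]
-0.04 18 [ 0.0119 -0.0082 -0.033 ] [ 0.0128  0.0103 -0.0302]
-0.03 152 [-0.0084 -0.0094 -0.03  ] [ 0.0128  0.012  -0.02  ]
-0.02 268 [ 0.0062 -0.0106 -0.0199] [ 0.0129  0.0125 -0.0101]
-0.01 151 [ 0.0099 -0.0112 -0.0099] [ 0.0127  0.0132 -0.0001]
0.0 4 [ 0.0103 -0.0036  0.0001] [0.0107 0.0079 0.001 ]
t: 12.12
eef_pos: [0.5817, 0.0713, 0.2671]
ee_rot: [3.14, -0.001, -1.848]
force: [0.7, 0.1, -0.0]
width: 0.0006
gripper_force: 0.0
[0.58176095 0.07093906 0.26734196] [ 3.14081870e+00 -7.63676178e-04 -1.84888511e+00]
lamp [(0.67, [301, 0, 38, 165])]
switch_top [(0.61, [317, 123, 8, 10])]
loop_seat [(0.97, [300, 2, 39, 161])]
0.036 4823 [ 0.5484 -0.0462] [0.1965 0.0461] 74.1 [0.0413 0.0427 0.0441]
0.08 337 [ 0.5475 -0.0472] [0.0517 0.0069] 74.0 [0.0873 0.09   0.0915]
```

View pics/w3.png

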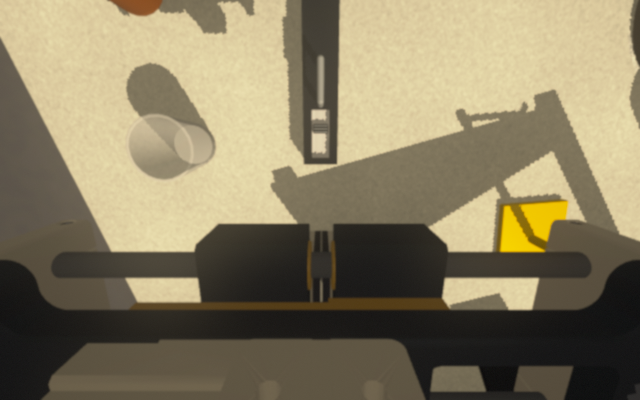

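The slot with its bright floor is at (320,109)–(320,157), with the switch at (320,126) and free floor at (320,145). The beaker is at (160,147).

```bash
python3 - <<'E'
from h import *
W=np.load("pics/w3.npy");T=pose();P=(W.reshape(-1,3)-T[:3,3])@T[:3,:3]
m=(np.abs(P[:,1])<.03)&(np.abs(P[:,0])<.05)
for lo in np.arange(-.04,.006,.01):
    Q=P[m&(P[:,2]>lo)&(P[:,2]<lo+.01)]
    if len(Q): print(round(lo,3),len(Q),np.percentile(Q,[2,98],axis=0).round(4).tolist())
y=np.array([np.sin(np.radians(16)),np.cos(np.radians(16))]);x=np.array([y[1],-y[0]]);c=np.array([.548,-.0475])
for v in range(104,166,4): 
    p=W[v,320];print(v,"lamp y",((p[:2]-c)@y*1e3).round(1),"x",((p[:2]-c)@x*1e3).round(1),"z",(p[2]*1e3).round(1))
Q=W[132:156,305:335].reshape(-1,3);Q=Q[(Q[:,2]<.0385)&(Q[:,2]>.028)];print("floor",*rect(Q[:,:2]),np.median(Q[:,2]), (np.array(rect(Q[:,:2])[0])-c)@y,(np.array(rect(Q[:,:2])[0])-c)@x)
t=c+.0765*y;print("target",t,"units",units([*(t-T[:2,3]),.08-T[2,3]]))
E
```

```text
-0.04 2 [[0.011, -0.0027, -0.0301], [0.011, 0.0054, -0.03]]
-0.03 83 [[0.0092, -0.0024, -0.0277], [0.0103, 0.0052, -0.0202]]
-0.02 172 [[0.0064, -0.0049, -0.0193], [0.0116, 0.0076, -0.0103]]
-0.01 126 [[0.0092, -0.0053, -0.0099], [0.0115, 0.008, -0.0004]]
0.0 12 [[0.0094, -0.0018, 0.0004], [0.01, 0.0046, 0.0021]]
104 lamp y 25.4 x -0.5 z 89.5
108 lamp y 26.3 x -0.4 z 41.6
112 lamp y 30.7 x -0.4 z 31.9
116 lamp y 35.9 x -0.5 z 32.1
120 lamp y 41.1 x -0.5 z 32.9
124 lamp y 46.3 x -0.5 z 32.6
128 lamp y 51.6 x -0.5 z 43.2
132 lamp y 56.8 x -0.5 z 42.7
136 lamp y 62.2 x -0.5 z 33.8
140 lamp y 67.5 x -0.5 z 32.9
144 lamp y 72.9 x -0.5 z 34.1
148 lamp y 78.4 x -0.6 z 33.3
152 lamp y 83.9 x -0.6 z 33.2
156 lamp y 89.2 x -0.6 z 34.6
160 lamp y 94.0 x -0.6 z 42.6
164 lamp y 99.4 x -0.6 z 43.0
floor [0.5681 0.0221] [0.0313 0.0237] 74.3 0.03322069279620027 0.07244412488922868 0.00013700012349707723
target [0.56908626 0.02603652] units [1.85941985e+00 2.63450840e-03 7.51504742e+00]
```

```bash
python3 -m crank '[[[0.6,0,2,0],[1.4,0,4,0],[1.85,0,6,0],[1.85,0,7.6,0],[1.85,0,8.3,0],[1.85,0,8.3,0],[1.85,0,8.3,0]]]'
python3 -m crank '[[[0,0,0.3,0],[0,0,0.6,0],[0,0,0.85,0],[0,0,0.85,0],[0,0,0.85,0]]]'
```

```text
t: 13.2
eef_pos: [0.5701, 0.027, 0.0614]
ee_rot: [-3.14, 0.001, -1.849]
force: [0.1, -0.7, 0.7]
width: 0.0002
gripper_force: 0.0
t: 13.82
eef_pos: [0.5699, 0.0272, 0.0429]
ee_rot: [-3.139, 0.0, -1.847]
force: [-13.9, 1.7, 37.7]
width: 0.0004
gripper_force: 18.5
```

The tip pressed on something at the lamp's top height, so I back off and check where.

```bash
python3 -m crank '[[[0,0,-0.4,0],[0,0,-0.85,0],[-1.8,0,-4,0],[-1.8,0,-6,0],[-1.8,0,-8,0],[-1.8,0,-8,0],[-1.8,0,-8,0]]]'
python3 - <<'E'
from h import *
im,W,K,T=shot("wrist");cv2.imwrite("pics/w4.png",im[:,:,::-1]);np.save("pics/w4.npy",W)
s=arm.get_state();print(s["eef_pos"],s["ee_rot"],s["width"],s["force"],s["gripper_force"])
P=W.reshape(-1,3);near=np.linalg.norm(P[:,:2]-[.548,-.048],axis=1)<.13
for lo,hi in((.039,.05),(.08,.1)):
    Q=P[near&(P[:,2]>lo)&(P[:,2]<hi)];print(lo,len(Q),*rect(Q[:,:2]),np.percentile(Q[:,2],[5,50,95]).round(4))
# slot floor and finger in tool frame
v0=100
Q=(P-T[:3,3]) if 0 else None
m=near&(P[:,2]>.028)&(P[:,2]<.0375);y=np.array([.2756,.9613])
q=P[m];q=q[((q[:,:2]-[.548,-.0475])@y>.064)&((q[:,:2]-[.548,-.0475])@y<.088)&(abs((q[:,:2]-[.548,-.0475])@[.9613,-.2756])<.018)]
print("floor",len(q),*rect(q[:,:2]))
tp=pose();f=(q-tp[:3,3])@tp[:3,:3];print("floor in tool xy",np.percentile(f,[2,98],axis=0)[:,:2].round(4).tolist())
crop=im[60:340,220:420];cv2.imwrite("pics/w4c.png",cv2.resize(crop,None,fx=2,fy=2,interpolation=cv2.INTER_CUBIC)[:,:,::-1])
E
```

```text
t: 14.7
eef_pos: [0.5815, 0.0705, 0.239]
ee_rot: [3.141, 0.0, -1.849]
force: [0.2, -0.6, -0.1]
width: 0.0004
gripper_force: 0.0
[0.58109355 0.0702387  0.23807045] [ 3.14006304e+00 -6.96900706e-04 -1.84876284e+00] 0.0005739270122504741 [ 0.69397751 -0.00681224 -0.58690227] 0.0
0.039 5224 [ 0.5498 -0.0411] [0.1858 0.0461] 74.2 [0.0414 0.0427 0.044 ]
0.08 427 [ 0.5482 -0.0474] [0.0513 0.0074] 74.3 [0.0877 0.0899 0.0915]
floor 361 [0.5686 0.0259] [0.023  0.0234] 74.3
floor in tool xy [[0.0346, -0.0121], [0.0574, 0.0112]]
```

View pics/w4c.png

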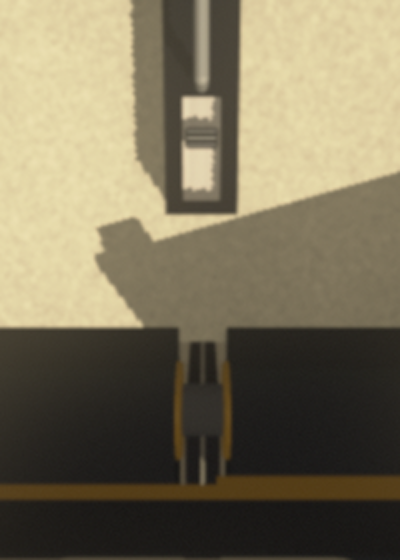

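The switch is at crop (201,135), still off, with free floor at (201,170) below it; the lamp has not moved. I'll get the finger shape from the earlier open-gripper depth.

```bash
python3 - <<'E'
from h import *
W=np.load("pics/w1.npy");R=Ro.from_euler("xyz",[3.141,0,-1.862]).as_matrix()
P=(W.reshape(-1,3)-[.6056,-.2880,.302])@R
m=(abs(P[:,1])<.075)&(abs(P[:,0])<.05)&(P[:,2]<.015)
for s in(1,-1):
  for lo in np.arange(-.05,.012,.006):
    Q=P[m&(P[:,2]>lo)&(P[:,2]<lo+.006)&(s*P[:,1]>0.02)]
    if len(Q): print(s,round(lo,3),len(Q),"x",np.percentile(Q[:,0],[1,50,99]).round(4),"y",np.percentile(Q[:,1],[1,50,99]).round(4))
W=np.load("pics/w4.npy");T=pose();P=(W.reshape(-1,3)-T[:3,3])@T[:3,:3]
m=(abs(P[:,1])<.04)&(abs(P[:,0])<.05)&(P[:,2]<.015)
for lo in np.arange(-.05,.012,.006):
    Q=P[m&(P[:,2]>lo)&(P[:,2]<lo+.006)]
    if len(Q): print("shut",round(lo,3),len(Q),"x",np.percentile(Q[:,0],[1,50,99]).round(4),"y",np.percentile(Q[:,1],[1,50,99]).round(4))
E
```

```text
1 -0.05 308 x [-0.0071 -0.0003  0.0066] y [0.0447 0.0481 0.0491]
1 -0.044 139 x [-0.0086 -0.003   0.0037] y [0.0445 0.045  0.0489]
1 -0.038 64 x [-0.0089 -0.0042  0.0126] y [0.0444 0.045  0.0552]
1 -0.032 155 x [-0.0087  0.0119  0.0126] y [0.0447 0.0532 0.0616]
1 -0.026 173 x [-0.0082  0.0113  0.0124] y [0.0447 0.0521 0.061 ]
1 -0.02 184 x [0.0054 0.0115 0.0125] y [0.0446 0.0505 0.0604]
1 -0.014 155 x [0.0025 0.0116 0.0124] y [0.0447 0.0487 0.0603]
1 -0.008 148 x [-0.0001  0.0114  0.0123] y [0.0447 0.0487 0.0606]
1 -0.002 52 x [-0.0023  0.0077  0.0116] y [0.0448 0.0452 0.0565]
-1 -0.05 354 x [-0.0096 -0.0021  0.0064] y [-0.047  -0.046  -0.0424]
-1 -0.044 141 x [-0.0093 -0.0026  0.0039] y [-0.0469 -0.0428 -0.0424]
-1 -0.038 62 x [-0.0088 -0.0048  0.0001] y [-0.0432 -0.0428 -0.0423]
-1 -0.032 161 x [-0.0086  0.0117  0.0124] y [-0.0596 -0.0509 -0.0426]
-1 -0.026 169 x [-0.0083  0.0112  0.0123] y [-0.0589 -0.05   -0.0426]
-1 -0.02 188 x [0.0054 0.0114 0.0122] y [-0.0582 -0.048  -0.0425]
-1 -0.014 156 x [0.0028 0.0115 0.0123] y [-0.0584 -0.0478 -0.0426]
-1 -0.008 146 x [-0.0001  0.0106  0.0122] y [-0.0585 -0.0467 -0.0427]
-1 -0.002 53 x [-0.0021  0.0078  0.0113] y [-0.0514 -0.0431 -0.0426]
shut -0.05 422 x [-0.0081 -0.0016  0.0042] y [-0.0031  0.0006  0.0047]
shut -0.044 1 x [-0.0055 -0.0055 -0.0055] y [-0.0008 -0.0008 -0.0008]
shut -0.038 2 x [0.0116 0.0117 0.0119] y [-0.0033  0.0008  0.0049]
shut -0.032 42 x [0.0097 0.01   0.0106] y [-0.0031  0.0008  0.0046]
shut -0.026 57 x [0.0095 0.01   0.0108] y [-0.0029  0.0016  0.0052]
shut -0.02 125 x [0.0059 0.0101 0.0118] y [-0.0056 -0.0001  0.007 ]
shut -0.014 87 x [0.0094 0.0102 0.0118] y [-0.0059  0.0016  0.0073]
shut -0.008 69 x [0.0095 0.0102 0.0115] y [-0.006  -0.0001  0.0075]
shut -0.002 15 x [0.0094 0.0098 0.0104] y [-0.0025  0.0016  0.004 ]
```

Each finger is about 16 mm thick, so the shut pair (32 mm) can't enter the 24 mm slot. I'll use one finger instead: gripper half open, the other finger beside the lamp.

```bash
python3 -m crank '[[[0,1.3,0,0],[1.8,1.3,2.4,0],[1.8,1.3,4.8,0],[1.8,1.3,6,0],[1.8,1.3,6,0],[1.8,1.3,6,0]]]' 0.43 30
python3 - <<'E'
from h import *
s=arm.get_state();y=np.array([.274,.9617]);x=np.array([y[1],-y[0]]);d=s["eef_pos"][:2]-[.548,-.0475]
print("tcp lamp x,y",d@x*1e3,d@y*1e3,s["eef_pos"][2],"finger centre lamp x",d@x*1e3+s["width"]*500+8,s["width"])
E
```

```text
t: 15.5
eef_pos: [0.5389, 0.0362, 0.0898]
ee_rot: [-3.141, -0.0, -1.848]
force: [0.5, -0.9, -0.6]
width: 0.049
gripper_force: 0.0
tcp lamp x,y -31.710166411381746 77.94745407143243 0.08979357987226538 finger centre lamp x 0.811429254442114 0.049043191331647716
```

```bash
python3 -m crank '[[[0.02,0.03,1,0],[0.02,0.03,1.7,0],[0.02,0.03,1.85,0],[0.02,0.03,1.95,0],[0.02,0.03,1.95,0],[0.02,0.03,1.95,0]]]'
```

```text
t: 16.25
eef_pos: [0.5378, 0.036, 0.041]
ee_rot: [-3.141, 0.001, -1.848]
force: [-0.4, 0.4, 0.2]
width: 0.0498
gripper_force: 0.0
```

```bash
python3 -m crank '[[[0,0,0.08,0],[0,0,0.14,0],[0,0,0.14,0],[0.2,0,0.14,0],[0.4,0,0.14,0],[0.6,0,0.14,0],[0.7,0,0.14,0],[0.8,0,0.14,0],[0.8,0,0.14,0]]]'
```

```text
t: 17.38
eef_pos: [0.5318, 0.0163, 0.0369]
ee_rot: [3.142, -0.0, -1.849]
force: [0.3, -0.3, 0.1]
width: 0.05
gripper_force: 0.0
```

```bash
python3 -m crank '[[[0.05,0,0,0],[0.1,0,0,0],[0.1,0,0,0]]]'; python3 -m crank '[[[0.05,0,0,0],[0.1,0,0,0],[0.1,0,0,0]]]'
```

```text
t: 17.75
eef_pos: [0.5312, 0.0141, 0.0369]
ee_rot: [-3.141, 0.0, -1.848]
force: [-0.1, 1.1, 0.4]
width: 0.05
gripper_force: 0.4
t: 18.12
eef_pos: [0.5307, 0.0117, 0.0369]
ee_rot: [-3.141, 0.0, -1.848]
force: [0.2, 1.7, -0.2]
width: 0.0501
gripper_force: 1.0
```

```bash
python3 -m crank '[[[-0.1,0,0,0],[-0.3,0,-0.5,0],[-0.3,0,-2,0],[-2.4,-1.3,-4,0],[-4,-1.3,-8,0],[-4,-1.3,-8,0],[-4,-1.3,-8,0],[-4,-1.3,-8,0]]]'
python3 - <<'E'
from h import *
im,W,K,T=shot("wrist");np.save("pics/w5.npy",W)
s=arm.get_state();print(s["eef_pos"],s["force"])
y=np.array([.274,.9617]);x=np.array([y[1],-y[0]])
P=W.reshape(-1,3);near=np.linalg.norm(P[:,:2]-[.548,-.048],axis=1)<.13
for lo,hi in((.039,.05),(.08,.1)):
    Q=P[near&(P[:,2]>lo)&(P[:,2]<hi)];print(lo,len(Q),*rect(Q[:,:2]),np.percentile(Q[:,2],[5,50,95]).round(4))
c=np.array(cv2.minAreaRect(Q[:,:2].astype(np.float32))[0])
L=np.c_[(P[:,:2]-c)@x,(P[:,:2]-c)@y,P[:,2]]*1e3
for a in range(26,100,3):
    q=L[(abs(L[:,0])<7)&(abs(L[:,1]-a)<1.5)];print(a,np.median(q[:,2]).round(1) if len(q) else None,end="; ")
E
```

```text
t: 19.12
eef_pos: [0.5886, 0.0991, 0.2371]
ee_rot: [3.141, 0.0, -1.848]
force: [-0.6, -0.1, -1.4]
width: 0.0501
gripper_force: 0.0
[0.58824472 0.09869844 0.23624025] [-0.97135569  0.25352635 -0.48021306]
0.039 4229 [ 0.5539 -0.0275] [0.1535 0.0461] 74.0 [0.0413 0.0427 0.044 ]
0.08 463 [ 0.5478 -0.0491] [0.0516 0.0072] 74.3 [0.0877 0.0899 0.0915]
26 55.0; 29 36.1; 32 42.5; 35 42.1; 38 42.6; 41 42.5; 44 33.0; 47 33.2; 50 33.3; 53 33.2; 56 33.3; 59 33.4; 62 33.2; 65 32.8; 68 32.9; 71 33.3; 74 33.1; 77 33.2; 80 32.9; 83 33.2; 86 32.9; 89 33.0; 92 42.5; 95 42.8; 98 43.1;
```

The switch now spans lamp y 31–43 (centre 37), so it is fully on, and the lamp is still standing. Next is the body grasp on the plain half, 72 mm from the middle.

```bash
python3 -m crank '[[[2,0,0,0],[4.4,0,0,0],[6.8,-0.06,0,0],[9,-0.06,0,0],[9,-0.06,2,0],[9,-0.06,4.4,0],[9,-0.06,6.4,0],[9,-0.06,8,0],[9,-0.06,8,0],[9,-0.06,8,0]]]' 0.1 60
python3 - <<'E'
from h import *
s=arm.get_state();d=s["eef_pos"][:2]-[.5478,-.0490]
print(d@[.9617,-.274]*1e3,d@[.274,.9617]*1e3,s["eef_pos"][2],s["force"],s["width"])
E
```

```text
t: 20.42
eef_pos: [0.5293, -0.1181, 0.0377]
ee_rot: [-3.141, -0.0, -1.848]
force: [-0.1, 0.4, 0.4]
width: 0.0788
gripper_force: 0.0
1.11871638647275 -71.51520062306102 0.03770130632345856 [-0.11359587  0.43330818  0.41494927] 0.07880209857057148
```

```bash
python3 -m crank '[[[0,0.04,0.7,0],[0,0.04,1.15,0],[0,0.04,1.25,0],[0,0.04,1.25,0]]]'
python3 -m crank '[[[0,0,0,0],[0,0,0,0],[0,0,0,0],[0,0,0,0],[0,0,0,0],[0,0,0,0],[0,0,0,0]]]' 1 60
python3 -m crank '[[[0,0,-0.2,0],[0,0,-0.6,0],[0,0,-1.2,0],[0,0,-1.2,0]]]'
```

```text
t: 20.92
eef_pos: [0.5284, -0.1175, 0.0061]
ee_rot: [-3.141, 0.0, -1.848]
force: [0.4, -0.6, -0.1]
width: 0.0791
gripper_force: 0.0
t: 21.8
eef_pos: [0.5281, -0.1175, 0.0057]
ee_rot: [-3.141, 0.0, -1.848]
force: [0.4, -0.2, 1.6]
width: 0.0456
gripper_force: 60.0
t: 22.3
eef_pos: [0.5291, -0.1174, 0.0373]
ee_rot: [-3.139, 0.001, -1.848]
force: [-0.3, -0.1, -4.7]
width: 0.0457
gripper_force: 60.0
```

```bash
python3 -m crank '[[[0,0,-2,0],[0,0,-4,0],[0,0,-5.6,0],[0,0,-6.2,0],[0,0,-6.2,0],[0,0,-6.2,0]]]'
python3 - <<'E'
from h import *
for c in("top","side"):
    K,T=cam(c);W=cloud(K,T,np.load(f"pics/{c}0.npy"));P=W.reshape(-1,3)
    m=(P[:,0]>.46)&(P[:,0]<.61)&(P[:,1]>.24)&(P[:,1]<.35)
    Q=P[m&(P[:,2]>.234)&(P[:,2]<.265)];print(c,len(Q),*rect(Q[:,:2]),Q.min(0).round(3),Q.max(0).round(3))
    ln=cv2.fitLine(Q[:,:2].astype(np.float32),cv2.DIST_HUBER,0,.01,.01).ravel();print(" line",ln.round(4))
    for lo,hi in((.06,.12),(.12,.23)):
        q=P[m&(P[:,2]>lo)&(P[:,2]<hi)];print(" post",len(q),np.median(q,axis=0).round(4) if len(q) else "")
    q=P[(P[:,0]>.5)&(P[:,0]<.66)&(P[:,1]>.2)&(P[:,1]<.37)&(P[:,2]>.008)&(P[:,2]<.016)];print(" foot",len(q),*rect(q[:,:2]))
for c in("side","top"):
    im,W,K,T=shot(c);cv2.imwrite(f"pics/{c}1.png",im[:,:,::-1]);np.save(f"pics/{c}1.npy",W)
    print([(round(r["score"],2),[int(v) for v in r["extent"]]) for r in arm.recognise("lamp",c)][:3])
print(arm.get_state()["eef_pos"],arm.get_state()["force"])
E
```

```text
t: 23.05
eef_pos: [0.5267, -0.1174, 0.1885]
ee_rot: [3.138, -0.001, -1.849]
force: [-0.3, 0.3, -3.7]
width: 0.0458
gripper_force: 60.0
top 83 [0.5345 0.3002] [0.0135 0.1037] 74.2 [0.484 0.281 0.237] [0.585 0.313 0.26 ]
 line [ 0.9692 -0.2464  0.537   0.2977]
 post 11 [0.5729 0.2846 0.0858]
 post 26 [0.5736 0.2832 0.168 ]
 foot 529 [0.5731 0.2745] [0.1537 0.1394] 77.6
side 78 [0.5342 0.2937] [0.0202 0.1034] 78.6 [0.484 0.275 0.234] [0.586 0.313 0.257]
 line [ 0.9668 -0.2556  0.5456  0.2924]
 post 44 [0.5796 0.283  0.089 ]
 post 89 [0.5784 0.2807 0.1828]
 foot 361 [0.5791 0.2838] [0.1246 0.1006] 76.5
[(0.92, [318, 219, 17, 23]), (0.63, [299, 148, 18, 55]), (0.19, [387, 281, 24, 30])]
[]
[ 0.52736642 -0.11758043  0.18917281] [ 0.71497269 -0.1575356  -4.52330959]
```

```bash
python3 - <<'E'
from h import *
c=np.array([.547,-.049]);y=np.array([.274,.9617]);x=np.array([y[1],-y[0]])
for n in("side","top"):
    P=np.load(f"pics/{n}1.npy").reshape(-1,3);L=np.c_[(P[:,:2]-c)@x,(P[:,:2]-c)@y,P[:,2]]*1e3
    for a in range(-30,116,12):
        q=L[(abs(L[:,0])<40)&(abs(L[:,1]-a)<6)&(L[:,2]>140)&(L[:,2]<300)]
        if len(q): print(n,a,len(q),np.percentile(q[:,2],[2,50,98]).round(0),np.percentile(q[:,0],[2,98]).round(0))
s=np.array([.513,.302]);ys=np.array([.2487,.9686]);xs=np.array([ys[1],-ys[0]])
lampc=np.array([.5273,-.1176])+.0715*y  # lamp centre
print("lamp centre in seat frame",(lampc-s)@xs,(lampc-s)@ys)
# waypoint: lamp centre 62 mm in front of the seat (stand -x)
for off in(-.062,0):
    g=s+off*xs-.0715*ys;print("tcp target",g,"units",units([g[0]-.5273,g[1]+.1176,0]))
E
```

```text
side -30 31 [223. 225. 229.] [-23.  16.]
top -30 7 [197. 213. 278.] [-38. -25.]
lamp centre in seat frame 0.12008034511500001 -0.33139343097
tcp target [0.43516475 0.2481645 ] units [-1.30588469e+01  7.55662645e+00  5.69879007e-03]
tcp target [0.49521795 0.2327451 ] units [-1.31245174e+01  5.07745599e+00 -2.45792091e-05]
```

View pics/side1.png

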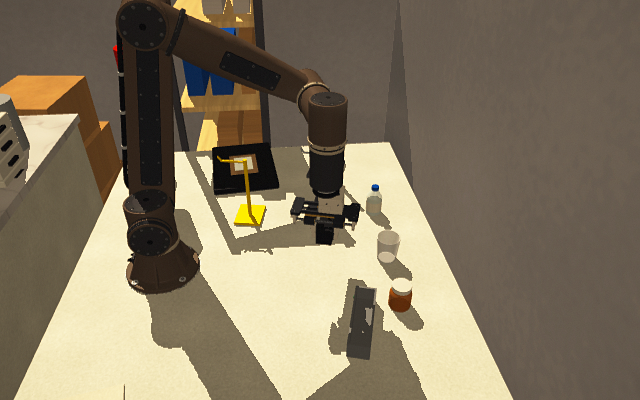

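The side view shows the lamp held in the gripper at (325,230), with the hand hiding most of it. I'll check its tilt from the wrist depth of its near end.

```bash
python3 - <<'E'
from h import *
im,W,K,T=shot("wrist");T=pose();P=(W.reshape(-1,3)-T[:3,3])@T[:3,:3]*1e3
for a in range(6,40,4):
    q=P[(abs(P[:,1]-1)<15)&(abs(P[:,0]-a)<2)&(P[:,2]>-60)&(P[:,2]<30)]
    if len(q): print(a,len(q),np.percentile(q[:,2],[5,50,95]).round(1))
E
```

```text
14 222 [-37.7 -36.7 -35.8]
18 501 [-37.7 -36.8 -35.9]
22 530 [-37.7 -36.8 -35.8]
26 518 [-37.8 -36.8 -35.9]
30 1544 [-37.1 -22.8   3.8]
```

```bash
python3 -m crank '[[[-0.4,1,0,0],[-1,2.5,0,0],[-1.8,4.2,0,0],[-2.6,5.8,0,0],[-3.6,7,0,0],[-5,7.5,0,-0.1],[-6.8,7.55,0,-0.2],[-8.6,7.55,0,-0.3],[-10.4,7.55,0,-0.3],[-11.8,7.55,0,-0.3],[-12.7,7.55,0,-0.3],[-13.05,7.55,0,-0.3]]]'
python3 -m crank '[[[0,0,0,0],[0,0,0,0],[0,0,0,0]]]'
python3 - <<'E'
from h import *
s=np.array([.513,.302]);ys=np.array([.2487,.9686]);xs=np.array([ys[1],-ys[0]])
st=arm.get_state();p=st["eef_pos"]
for c in("side","top"):
    im,W,K,T=shot(c);cv2.imwrite(f"pics/{c}2.png",im[:,:,::-1]);np.save(f"pics/{c}2.npy",W)
    P=W.reshape(-1,3);L=np.c_[(P[:,:2]-s)@xs,(P[:,:2]-s)@ys,P[:,2]]*1e3
    for a in range(-36,125,8):
        q=L[(abs(L[:,0]+62)<30)&(abs(L[:,1]-a)<4)&(L[:,2]>150)&(L[:,2]<290)]
        if len(q): print(c,a,len(q),"z",np.percentile(q[:,2],[2,50,98]).round(0),"x",np.percentile(q[:,0],[2,98]).round(0))
for off in(-.062,0):
    g=s+off*xs-.0715*ys;print("to go",units([g[0]-p[0],g[1]-p[1],0]).round(2),p,st["ee_rot"],st["force"])
E
```

```text
t: 24.8
eef_pos: [0.4359, 0.2487, 0.19]
ee_rot: [3.141, -0.001, -1.822]
force: [-0.2, -0.9, -3.7]
width: 0.0459
gripper_force: 60.0
t: 25.18
eef_pos: [0.4357, 0.2472, 0.1908]
ee_rot: [-3.142, 0.0, -1.823]
force: [0.8, 0.3, -4.0]
width: 0.0458
gripper_force: 60.0
side -36 1 z [226. 226. 226.] x [-52. -52.]
side -28 5 z [231. 237. 241.] x [-69. -58.]
side -20 7 z [227. 229. 232.] x [-81. -57.]
side -12 5 z [226. 227. 232.] x [-76. -54.]
side -4 5 z [224. 226. 228.] x [-85. -55.]
top 60 10 z [214. 220. 229.] x [-68. -39.]
top 68 27 z [217. 223. 231.] x [-80. -40.]
top 76 37 z [213. 223. 233.] x [-83. -41.]
top 84 34 z [203. 222. 231.] x [-84. -40.]
top 92 40 z [212. 227. 234.] x [-84. -41.]
top 100 8 z [223. 228. 231.] x [-77. -39.]
to go [-0.03  0.03  0.  ] [0.43570546 0.24720503 0.19079127] [-3.14153156e+00  3.04400783e-04 -1.82303427e+00] [ 0.8085949   0.27705429 -4.01106446]
to go [-0.03 -2.45  0.  ] [0.43570546 0.24720503 0.19079127] [-3.14153156e+00  3.04400783e-04 -1.82303427e+00] [ 0.8085949   0.27705429 -4.01106446]
```

View pics/top2.png

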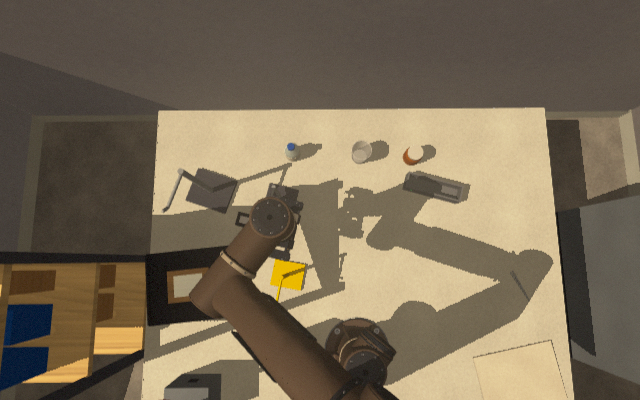

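The top view shows the arm over (270,218) with the lamp's far end level and in front of the hook. Now I thread the loop over the prong.

```bash
python3 -m crank '[[[0,-0.2,0,0],[0,-0.5,0,0],[0,-0.9,0,0],[0,-1.2,0,0],[0,-1.2,0,0]]]'; python3 -m crank '[[[0,-0.3,0,0],[0,-0.6,0,0],[0,-0.9,0,0],[0,-1.2,0,0],[0,-1.25,0,0],[0,-1.25,0,0],[0,-1.25,0,0]]]'
```

```text
t: 25.9
eef_pos: [0.4655, 0.2402, 0.1903]
ee_rot: [3.141, -0.0, -1.823]
force: [0.6, 0.1, -3.6]
width: 0.0455
gripper_force: 60.0
t: 26.78
eef_pos: [0.495, 0.2327, 0.1906]
ee_rot: [3.141, -0.0, -1.822]
force: [0.3, -0.4, -3.5]
width: 0.0458
gripper_force: 60.0
```

```bash
python3 -m crank '[[[0,0,0.25,0],[0,0,0.5,0],[0,0,0.7,0],[0,0,0.85,0],[0,0,0.85,0],[0,0,0.85,0]]]'; python3 -m crank '[[[0,0,0.05,0],[0,0,0.1,0],[0,0,0.1,0]]]'
```

```text
t: 27.52
eef_pos: [0.4953, 0.2328, 0.1695]
ee_rot: [-3.141, 0.0, -1.822]
force: [0.6, 0.4, -4.6]
width: 0.0456
gripper_force: 60.0
t: 27.9
eef_pos: [0.4951, 0.2326, 0.1667]
ee_rot: [3.141, -0.0, -1.822]
force: [-0.1, 0.4, -4.1]
width: 0.0457
gripper_force: 60.0
```

```bash
python3 -m crank '[[[0,0,0.04,0],[0,0,0.04,0]]]'; python3 -m crank '[[[0,0,0.04,0],[0,0,0.04,0]]]'
```

```text
t: 28.15
eef_pos: [0.4952, 0.2328, 0.1658]
ee_rot: [-3.142, 0.0, -1.822]
force: [0.3, 0.5, -3.5]
width: 0.0453
gripper_force: 60.0
t: 28.4
eef_pos: [0.4954, 0.2329, 0.1652]
ee_rot: [-3.141, 0.001, -1.822]
force: [-0.6, -0.2, -0.8]
width: 0.0457
gripper_force: 60.0
```

```bash
python3 -m crank '[[[0,0,0.03,0],[0,0,0.03,0]]]'; python3 -m crank '[[[0,0,0.02,0],[0,0,0.02,0]]]'
```

```text
t: 28.65
eef_pos: [0.4956, 0.233, 0.1648]
ee_rot: [-3.141, 0.001, -1.822]
force: [-3.2, -1.0, 4.2]
width: 0.0456
gripper_force: 60.0
t: 28.9
eef_pos: [0.4957, 0.2331, 0.1646]
ee_rot: [-3.14, 0.001, -1.822]
force: [-3.8, -1.1, 6.8]
width: 0.0458
gripper_force: 60.0
```

```bash
python3 -m crank '[[[0,0,0,0],[0,0,0,0],[0,0,0,0]]]'; python3 -m crank '[[[0,0,-0.03,0],[0,0,-0.05,0],[0,0,-0.05,0],[0,0,-0.05,0]]]'
```

```text
t: 29.28
eef_pos: [0.4957, 0.2331, 0.1646]
ee_rot: [-3.14, 0.001, -1.822]
force: [-2.9, -1.7, 8.2]
width: 0.0454
gripper_force: 60.0
t: 29.78
eef_pos: [0.4954, 0.2329, 0.1649]
ee_rot: [-3.141, 0.0, -1.822]
force: [-0.6, 0.4, 2.9]
width: 0.0457
gripper_force: 60.0
```

```bash
python3 -m crank '[[[0,0,-0.02,0],[0,0,-0.02,0]]]' - 5; python3 -m crank '[[[0,0,0,0],[0,0,0,0],[0,0,0,0],[0,0,0,0],[0,0,0,0],[0,0,0,0]]]' 0.15
python3 - <<'E'
from h import *
im,W,K,T=shot("wrist");T=pose();P=(W.reshape(-1,3)-T[:3,3])@T[:3,:3]*1e3
for a in range(14,30,4):
    q=P[(abs(P[:,1]-1)<15)&(abs(P[:,0]-a)<2)&(P[:,2]>-60)&(P[:,2]<30)]
    if len(q): print(a,len(q),np.percentile(q[:,2],[5,50,95]).round(1),np.percentile(q[:,1],[2,98]).round(1))
q=P[(abs(P[:,1])<50)&(abs(P[:,0]-22)<8)&(P[:,2]>-45)&(P[:,2]<-25)];print("lamp y range",np.percentile(q[:,1],[2,98]))
E
```

```text
t: 30.02
eef_pos: [0.4953, 0.2328, 0.1651]
ee_rot: [3.142, 0.0, -1.822]
force: [-0.5, 1.5, 0.5]
width: 0.046
gripper_force: 5.0
t: 30.78
eef_pos: [0.4952, 0.2327, 0.1653]
ee_rot: [3.142, 0.0, -1.822]
force: [0.4, 0.3, -0.6]
width: 0.0742
gripper_force: 0.0
14 390 [-34.7 -33.8 -32.8] [-13.2  15.3]
18 485 [-34.8 -33.7 -32.8] [-13.2  15.3]
22 509 [-34.6 -33.6 -32.7] [-13.4  15.4]
26 1582 [-34.  -24.3   5.6] [-13.4  15.5]
lamp y range [-21.0166833   23.14843008]
```

```bash
python3 -m crank '[[[0.1,0,-0.4,0],[0.2,0,-1,0],[0.2,0,-2,0],[0.2,0,-3.2,0],[1,0,-4.6,0],[3,0,-6,0],[5,0,-6.5,0],[5,0,-6.5,0],[5,0,-6.5,0]]]'; python3 -m crank '[[[0,0,0,0],[0,0,0,0],[0,0,0,0],[0,0,0,0],[0,0,0,0],[0,0,0,0],[0,0,0,0],[0,0,0,0]]]'
python3 - <<'E'
from h import *
s=np.array([.513,.302]);ys=np.array([.2487,.9686]);xs=np.array([ys[1],-ys[0]])
for k in range(2):
  im,W,K,T=shot("side")
  P=W.reshape(-1,3);L=np.c_[(P[:,:2]-s)@xs,(P[:,:2]-s)@ys,P[:,2]]*1e3
  q=L[(abs(L[:,0])<45)&(L[:,1]>-125)&(L[:,1]<120)&(L[:,2]>150)&(L[:,2]<214)];print(len(q),np.percentile(q,[1,50,99],axis=0).round(1).tolist())
for a in range(-96,100,24):
    w=q[abs(q[:,1]-a)<12]
    if len(w):print(a,len(w),np.percentile(w[:,2],[2,98]).round(1),np.percentile(w[:,0],[2,98]).round(1))
cv2.imwrite("pics/side3.png",cv2.resize(im[100:260,250:450],None,fx=3,fy=3)[:,:,::-1])
print(arm.get_state()["eef_pos"],arm.get_state()["force"])
E
```

```text
t: 31.95
eef_pos: [0.4641, 0.1114, 0.3288]
ee_rot: [-3.141, 0.001, -1.823]
force: [0.3, -0.0, 0.5]
width: 0.0747
gripper_force: 0.0
t: 32.95
eef_pos: [0.4641, 0.1116, 0.3279]
ee_rot: [-3.142, 0.0, -1.822]
force: [0.6, 0.5, 0.3]
width: 0.0744
gripper_force: 0.0
450 [[-22.3, -102.8, 153.3], [5.4, -57.5, 196.3], [24.3, 95.3, 210.7]]
450 [[-22.0, -101.7, 153.1], [5.6, -57.2, 196.5], [24.4, 94.8, 210.5]]
-96 155 [152.8 199.5] [-21.1  22.7]
-72 63 [162.4 203.5] [-20.6  23.3]
-48 57 [166.6 204.6] [-20.4  23.7]
-24 64 [162.8 212.9] [-21.5  23.7]
0 36 [163.4 204.6] [-21.7  24.4]
24 24 [163.3 207.4] [-21.5  24.4]
48 17 [163.8 207.8] [-21.5  24.6]
72 16 [169.1 209.4] [-21.3  24.3]
96 18 [166.8 212.1] [-19.6  24.8]
[0.46408033 0.11160305 0.32785546] [-0.18064902 -0.26673507 -0.1084542 ]
```

View pics/side3.png

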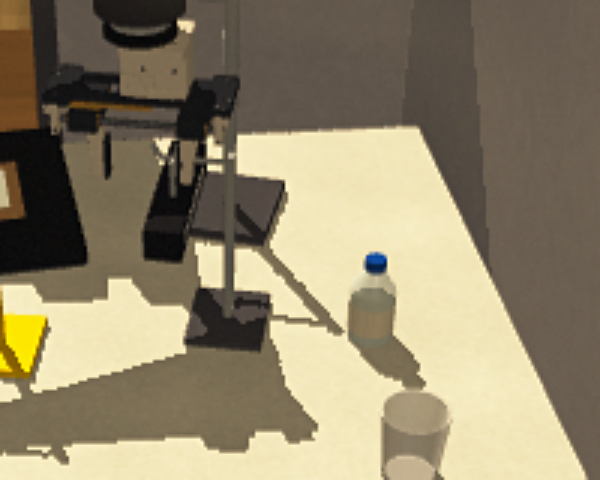

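The crop shows the lamp at (175,200) hanging level by its loop on the prong near (165,155), with the hand clear of it; the bottle and beaker are in place. Two readings agree, so it is still.

```bash
python3 -c "
from station import arm
print(arm.job_done())"
```

```text
the job is handed in; nothing more can be done
None
```

The lamp is switched on and hanging still by its loop on the small grey hook, after a downward tug of about 7–8 N, with the hand off it; the job is handed in, but no verdict came back.

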